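# Snap the lid of a praline box shut all round

### The arm

A 6-joint arm with a two-finger parallel gripper is mounted at the origin on a cart in front of the work surface, level with it; the furniture and walls round the work are solid. World frame = base frame: x ahead of the robot, y to its left, z up, the work surface at z = 0. Lengths are in m, angles in rad, forces in N, time in s.
With the tool pointing down it reaches from about 0.35 to 0.975 m from the base axis. Payload 4.9 kg.
Tool frame: the origin (TCP) lies midway between the tips of the shut fingers; the grasp point (between the pads) lies 19 mm behind it; z points along the fingers, y is the line along which they close (so a half turn about z gives the same grasp; the last joint's range is limited). The gripper opens to 85 mm and grips with 20 to 120 N. Pads are 22 mm wide; open, the fingers measure 114 mm over their backs; the gripper's body (76 mm by 85 mm) begins 54 mm behind the grasp point. The pads swing forward as they close: fully open they stand 13 mm farther back than shut.
Start: joints at [-1.225, 0.053, 1.613, -0, 1.476, -0.119], TCP at [0.28, -0.559, 0.231] pointing down, gripper open.
Joint ranges: [-3.01, 3.01], [-1.01, 2.22], [0.06, 2.58], [-1.02, 4.17], [0.09, 2.62], [-3.14, 3.14]. Speed limits (rad/s): [2.57, 2.57, 3.14, 3.14, 3.14, 3.14].

### API

Orientations are given as a unit quaternion [w, x, y, z].
In Python, from plant import state, grab_frame, camera_info, job_done, spot_in, masks_of, pinpoint gives the robot as it stands.
- The arm moves only by the shell command python3 -m handwheel 'ROWS' [OPENING]. ROWS is JSON, a list that holds one entry, the list of rows, each a list of 6 numbers: the shift along the world's x, y, z in m, then the turn, a rotation vector about the world's x, y, z in degrees. In form: [[[tx, ty, tz, ax, ay, az], ...]]. A call has 1 to 20 rows; each row shifts and turns the commanded pose from where the row before left it; what a row does not reach is not made up. A row lasts 1/12 s, in which the tool goes at most 41.7 mm and 7.16 degrees, less where a joint would pass 70% of its speed; a pose out of reach is approached as far as the arm can. A call is refused whole if a number of a shift passes 0.0417 or a number of a turn 7.16, either way. A call with a gripper value outside its range is refused whole. OPENING is the opening, from 0 (shut) to 1 (fully open), set as the call begins (- or left out, the last holds). The fingers move at their own pace and stop on an object; the grip force is fixed at half the most. Time passes only in rows, so rows that do not move let the fingers close. It gives the time, the measured TCP pose, the force, the opening and the grip force at its end, in the units of the state.
- state(): the state, without advancing time (a new reading comes with each control period).
- grab_frame(name): name is "scene" or "top"; returns (picture, depth): 480x640x3 uint8, blue, green, red; 480x640 float32, m along the optical axis (not along the pixel's ray), 0 where there is no reading.
- camera_info(name): a dict with "fx", "fy", "cx", "cy" (pixels), "T" (4x4, takes a point from camera to world coordinates). Camera axes: x right, y up, looking along -z (the intrinsics and any distortion apply to the point x, -y, -z); pixel columns grow to the right and rows downward; lengths in m; the calibration is good to about 2 mm. A picture is of the moment at which its call begins. camera_info takes no time and is no camera call.
- job_done(): hands the job in; it is judged then, once.
Trained networks look in the newest picture that a camera, given by its name, has taken for a name from the list of things; names that differ only in an ending like _2 or _b are one class to them, and where a whole thing is asked for, a point or a joint stands for the part that bears it (a point fixed in the world has none). Each returns a list of dicts, best first, with "conf" (0 to 1); they miss things now and then, are a little off and sometimes report something else, mostly with a low value. They report only what shows in the picture. A call takes as long as a camera call.
- spot_in(camera, thing): "box" ([left, top, width, height] in pixels, round what is visible of it).
- masks_of(camera, thing): "region" (480x640 bool, what is visible of it) and "box" ([left, top, width, height] in pixels, round what is visible of it).
- pinpoint(camera, thing): "position" ([column, row] in pixels: a listed point, or the origin of a listed thing).
The state is a dict: "time": time; "joint_pos": joint angles; "joint_vel": joint speeds; "joint_efforts": joint torques, N m; "tool_pos": TCP position; "tool_rot": TCP orientation; "contact_force": force on the tool from outside, world axes, zero at the start; "ft_torque": the same for the moment, N m; "gripper_width": opening from 0.0 (shut) to 1.0 (fully open); "grasp_force": force on a finger pad.
Only numpy, scipy, OpenCV 4.12 (cv2) and the standard library are available. Lean on these libraries where they do the work, as an engineer would, in place of code of your own. Each camera call takes 0.05 s, during which the arm holds its last target. There are 200 camera calls.

### The job

The lid of the brown praline box has been put on, but sections of its ivory rim still stand up. With the fingertips, press down every rim section that stands proud until it clicks home and the rim is flush all the way round. Keep off the clear window in the middle, do not lift the box or shove it away, and leave everything else on the table alone.

Things in the scene. Friction and masses are not known exactly. Their poses are not given: they have to be found in the camera images.
- box: the praline box: a loose brown tub, 117 x 157 mm at the walls, about 0.8 kg with its lid, with an ivory lid of 128 (along its x) x 168 mm (along its y) seated in its mouth. Origin at the centre of its underside, z up. The lid's rim is in four 28 mm wide sections, one along each side, parted by slits at the corners; the top of the shut rim is level, 62 mm above the box's underside
- window: clear, thin window in the middle of the lid, 60 x 100 mm, its upper face 4 mm below the top of the shut rim, in a 6 mm ivory frame. Same origin and axes as the box. Must not be pressed
- rim_1 (a joint): rim section on the box's +x side (168 mm long), hinged along its inner edge: 0 shut, 0.30 open (rad, outer edge 8 mm high). It rests at one or the other and may be shut at the start. Pressed down with 7 to 12 N on its outer half it gives, passes the middle of its travel, then snaps shut by itself and stays; let go before the middle, it springs up again
- rim_2 (a joint): rim section on the box's +y side (128 mm long): 0 shut, 0.30 open (rad); behaves like rim_1
- rim_3 (a joint): rim section on the box's -x side (168 mm long): 0 shut, 0.30 open (rad); behaves like rim_1
- rim_4 (a joint): rim section on the box's -y side (128 mm long): 0 shut, 0.30 open (rad); behaves like rim_1
- rim_1_pad (a point): centre of the top of the grey oval press pad (13 x 44 mm, long way along the rim, 0.8 mm thick) on rim_1, 18.5 mm out from the hinge, 9.5 mm in from the outer edge; moves with the section. Its x points outward across the rim, y along it. Shut, it is 63 mm above the box's underside; open, 5.5 mm higher
- rim_2_pad (a point): the same on rim_2
- rim_3_pad (a point): the same on rim_3
- rim_4_pad (a point): the same on rim_4
- jar: bystander: glass jar of red spread with black lid, 68 mm wide, 62 mm high; origin under its centre
- chocolate_bar: bystander: flat chocolate bar in purple and gold wrapper, 158 x 79 x 12 mm; origin under its centre
- carton_blue: bystander: upright blue carton, 42 x 62 x 106 mm; origin under its centre
- ribbon_spool: bystander: spool of raspberry ribbon lying flat, 66 x 61 x 26 mm; origin under its centre
- shears: bystander: scissors with orange handles lying flat, 199 mm long; origin under the middle
- gift_tin: bystander: small green tin, shut, 74 x 109 x 37 mm; origin under its centre
- pencil: bystander: yellow pencil lying flat, 136 mm long; origin under its middle

How it is judged:
By the outcome, as a careful person would: the job done as asked, in the order asked, and still so for the second after the job is handed in, with the robot touching nothing.
It also fails if it takes over 42 s, if anything falls off the work surface, if the arm or the gripper's body presses on something with over 40 N, if the wrist force passes 120 N, or if a joint passes its speed limit or range.

## Working session

There is one attempt and no reset: what is moved stays moved. The work goes in short steps, Python scripts to look and compute and a shell command to move; the robot and the scene stay as the last step left them, time stands still between calls to the robot, and variables do not carry over. Pictures are saved under pics/ and viewed, at most 10 in all, crops included, and the job is handed in when it is done.

```bash
mkdir -p pics; cat > h.py <<'E'
import numpy as np, cv2
from plant import *
def world(cam,u,v,z=None,d=None):
    c=camera_info(cam);T=np.array(c["T"])
    r=np.array([(u-c["cx"])/c["fx"],-(v-c["cy"])/c["fy"],-1.])
    if d is not None: return T[:3,:3]@(r*d)+T[:3,3]
    w=T[:3,:3]@r
    return T[:3,3]+w*(z-T[2,3])/w[2]
E
python3 - <<'E'
from h import *
print(state()); 
for n in("top","scene"):
    p,d=grab_frame(n); cv2.imwrite(f"pics/{n}0.png",p); np.save(n+"0.npy",d); print(camera_info(n))
for n in("top","scene"):
    for t in("box","window","rim_1_pad"):
        for r in pinpoint(n,t): print(n,t,r)
E
```

```text
{'time': 0.0, 'joint_pos': array([-1.22498116e+00,  5.33512048e-02,  1.61432167e+00,  3.91637542e-05,
        1.47595825e+00, -1.19002250e-01]), 'joint_vel': array([ 0.00164828, -0.0002819 ,  0.00106498,  0.00134519, -0.0008679 ,
       -0.0002121 ]), 'joint_efforts': array([-2.74629499e-03, -3.93690312e+01, -3.70174670e+01, -2.04203338e-04,
        7.12171241e-03,  4.56945884e-06]), 'tool_pos': array([ 0.27995882, -0.55809578,  0.23004997]), 'tool_rot': array([-1.01489796e-03,  9.73114366e-01,  2.30320194e-01, -9.59739512e-05]), 'contact_force': array([ 0.18484295,  0.98663297, -0.3468394 ]), 'ft_torque': array([ 0.01876642,  0.02927848, -0.03011728]), 'grasp_force': 0.0, 'gripper_width': 1.002888178790544}
{'fx': 480.55456346492844, 'fy': 480.55456346492844, 'cx': 316.4203640646677, 'cy': 236.36450647406764, 'T': array([[-7.18655542e-04,  9.98614325e-01, -5.26204577e-02,
         4.95478286e-01],
       [-9.99953820e-01, -2.13343536e-04,  9.60794462e-03,
        -2.29430726e-01],
       [ 9.58340490e-03,  5.26249325e-02,  9.98568363e-01,
         1.23743458e+00],
       [ 0.00000000e+00,  0.00000000e+00,  0.00000000e+00,
         1.00000000e+00]])}
{'fx': 544.5598246104365, 'fy': 544.5598246104365, 'cx': 318.72720387886744, 'cy': 242.21220158114645, 'T': array([[ 0.47790883,  0.39903945, -0.78254115, -0.63937056],
       [-0.87820413,  0.23631144, -0.41582979, -0.8693134 ],
       [ 0.01899093,  0.8859596 ,  0.46337342,  0.7730833 ],
       [ 0.        ,  0.        ,  0.        ,  1.        ]])}
top box {'position': [330.9, 267.0], 'conf': 0.9}
top window {'position': [325.6, 266.2], 'conf': 0.65}
top rim_1_pad {'position': [309.4, 254.8], 'conf': 0.8}
top rim_1_pad {'position': [328.9, 265.9], 'conf': 0.37}
top rim_1_pad {'position': [427.6, 301.3], 'conf': 0.24}
scene box {'position': [320.0, 277.3], 'conf': 0.91}
scene window {'position': [318.3, 277.8], 'conf': 0.58}
```

View pics/top0.png

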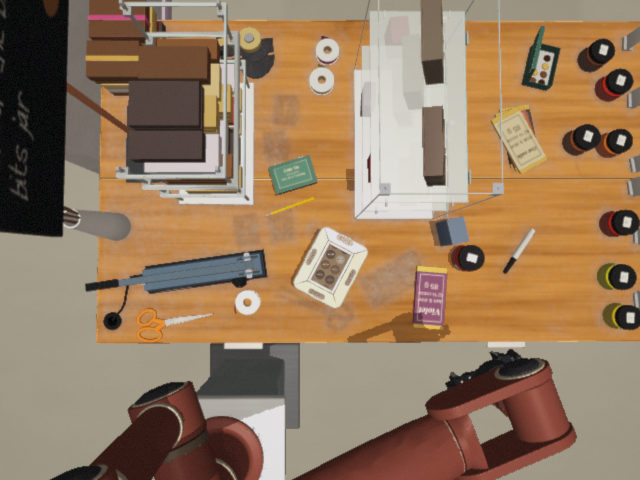

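View pics/scene0.png

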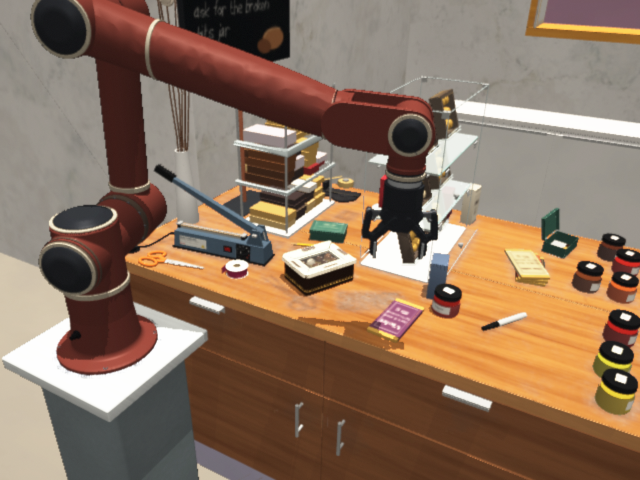

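The top view shows the box at about (331,267), well clear of its neighbours. The shelf (355–465, up to row 218) and the sealer (up to col 265) are the tall things nearby. Next I measure the rim heights.

```bash
python3 - <<'E'
from h import *
p=cv2.imread("pics/top0.png");d=np.load("top0.npy")
V,U=np.mgrid[215:320,280:382]
P=np.array([world("top",u,v,d=d[v,u]) for u,v in zip(U.ravel(),V.ravel())])
img=p[V.ravel(),U.ravel()].astype(int)
m=(P[:,2]>.05)&(P[:,2]<.09)&(d[V.ravel(),U.ravel()]>0)
n,l,s,c=cv2.connectedComponentsWithStats(m.reshape(V.shape).astype(np.uint8))
k=1+np.argmax(s[1:,4]); m=(l.ravel()==k)
Q=P[m]
rect=cv2.minAreaRect(Q[:,:2].astype(np.float32)); print(rect)
np.save("Q.npy",Q)
b=cv2.boxPoints(rect); print(b)
e=[b[1]-b[0],b[2]-b[1]]; L=max(e,key=np.linalg.norm)
a=np.arctan2(L[1],L[0]); 
y=np.array([np.cos(a),np.sin(a)]);x=np.array([y[1],-y[0]]);c0=np.array(rect[0])
lx=(Q[:,:2]-c0)@x; ly=(Q[:,:2]-c0)@y
print("y axis",y,"x",x,np.degrees(a))
for nm,s in (("+x",(lx,ly,84-20)),("-x",(-lx,ly,64)),("+y",(ly,lx,44)),("-y",(-ly,lx,44))):
    h=.064 if 'x' in nm else .084
    for lo in range(0,30,5):
        mm=(s[0]<h-lo/1000)&(s[0]>h-(lo+5)/1000)&(abs(s[1])<(.05 if 'x' in nm else .03))
        print(nm,lo,mm.sum(),np.round(np.median(Q[mm,2])*1000,1))
cv2.imwrite("pics/top_c.png",cv2.resize(p[215:320,280:382],None,fx=5.5,fy=5.5,interpolation=cv2.INTER_CUBIC))
s=cv2.imread("pics/scene0.png"); cv2.imwrite("pics/sc_c.png",cv2.resize(s[230:300,270:365],None,fx=8,fy=8,interpolation=cv2.INTER_CUBIC))
E
```

```text
Traceback (most recent call last):
  File "h.py", line 4, in world
    c=camera_info(cam);T=np.array(c["T"])
ValueError: time passes only in moves, steps and waits
```

```bash
sed -i 's/^from plant import \*/from plant import state,grab_frame,job_done,spot_in,masks_of,pinpoint\nimport plant,functools\ncamera_info=functools.lru_cache(None)(plant.camera_info)/' h.py
cat > meas.py <<'E'
from h import *
def measure(p,d):
    V,U=np.mgrid[210:325,275:387]
    P=np.array([world("top",u,v,d=d[v,u]) for u,v in zip(U.ravel(),V.ravel())])
    m=(P[:,2]>.05)&(P[:,2]<.09)&(d[V.ravel(),U.ravel()]>0)
    n,l,s,c=cv2.connectedComponentsWithStats(m.reshape(V.shape).astype(np.uint8))
    k=1+np.argmax(s[1:,4]); m=(l.ravel()==k)
    Q=P[m]
    rect=cv2.minAreaRect(Q[:,:2].astype(np.float32)); b=cv2.boxPoints(rect)
    L=max([b[1]-b[0],b[2]-b[1]],key=np.linalg.norm)
    a=np.arctan2(L[1],L[0]); y=np.array([np.cos(a),np.sin(a)]);x=np.array([y[1],-y[0]]);c0=np.array(rect[0])
    print("centre",c0,"size",rect[1],"y axis",y,"x",x,np.degrees(a))
    lx=(Q[:,:2]-c0)@x; ly=(Q[:,:2]-c0)@y
    for nm,A,B in (("+x",lx,ly),("-x",-lx,ly),("+y",ly,lx),("-y",-ly,lx)):
        h,w=(.064,.05) if 'x' in nm else (.084,.03)
        print(nm,[float(np.round(np.median(Q[(A<h-o/1000)&(A>h-(o+5)/1000)&(abs(B)<w),2])*1000,1)) for o in range(0,30,5)])
E
python3 - <<'E'
from meas import *
p=cv2.imread("pics/top0.png");d=np.load("top0.npy"); measure(p,d)
cv2.imwrite("pics/top_c.png",cv2.resize(p[215:320,280:382],None,fx=5.5,fy=5.5,interpolation=cv2.INTER_CUBIC))
s=cv2.imread("pics/scene0.png"); cv2.imwrite("pics/sc_c.png",cv2.resize(s[230:300,270:365],None,fx=8,fy=8,interpolation=cv2.INTER_CUBIC))
E
```

```text
centre [ 0.48234946 -0.27431881] size (0.13393768668174744, 0.17210297286510468) y axis [ 0.87663347 -0.48115876] x [-0.48115876 -0.87663347] -28.761108
+x [69.1, 68.8, 67.3, 65.4, 63.6, 62.2]
-x [69.0, 69.3, 67.6, 66.1, 63.9, 62.9]
+y [62.4, 62.9, 63.1, 62.0, 63.0, 62.8]
-y [68.6, 69.4, 68.1, 65.9, 63.8, 62.6]
```

View pics/top_c.png

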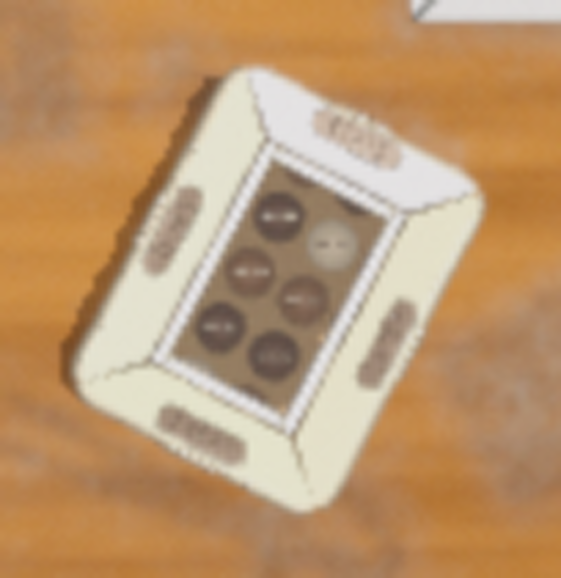

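View pics/sc_c.png

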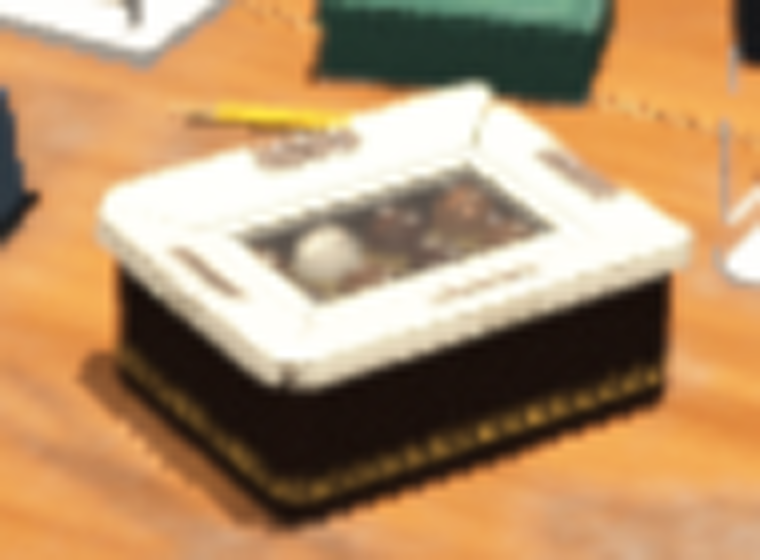

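The rims standing proud are +x (crop right pad), -x (left pad) and -y (bottom pad); +y reads flat at 62–63 mm. I'll check the pad positions from their pixels while closing the fingers and moving over.

```bash
python3 - <<'E'
from h import *
for u,v in((350.4,277.4),(311.6,256.8),(316.5,294.1)): print(world("top",u,v,z=.0685))
print(world("top",280+358/5.5,215+139/5.5,z=.063))
E
python3 -m handwheel '[[[0.0176,0.0236,-0.008,0,0,3.46],[0.0176,0.0236,-0.008,0,0,3.46],[0.0176,0.0236,-0.008,0,0,3.46],[0.0176,0.0236,-0.008,0,0,3.46],[0.0176,0.0236,-0.008,0,0,3.46],[0.0176,0.0236,-0.008,0,0,3.46],[0.0176,0.0236,-0.008,0,0,3.46],[0.0176,0.0236,-0.008,0,0,3.46],[0.0176,0.0236,-0.008,0,0,3.46],[0.0176,0.0236,-0.008,0,0,3.46],[0,0,0,0,0,0],[0,0,0,0,0,0]]]' 0
```

```text
[ 0.4573404  -0.32306784  0.0685    ]
[ 0.50734603 -0.22892678  0.0685    ]
[ 0.41712585 -0.24077008  0.0685    ]
[ 0.54777147 -0.31090609  0.063     ]
time: 1.4
tool_pos: [0.4565, -0.3214, 0.1507]
tool_rot: [-0.001, 0.86, 0.51, -0.0]
contact_force: [-0.2, -1.3, -0.1]
gripper_width: -0.005
grasp_force: 0.0
```

```bash
python3 -m handwheel '[[[0,-0.0005,-0.03,0,0,0],[0,-0.0005,-0.03,0,0,0],[0,-0.0005,-0.012,0,0,0],[0,0,0,0,0,0],[0,0,0,0,0,0]]]'
python3 -m handwheel '[[[0,0,-0.003,0,0,0],[0,0,-0.003,0,0,0],[0,0,-0.003,0,0,0],[0,0,0,0,0,0]]]'
```

```text
time: 1.82
tool_pos: [0.4556, -0.3248, 0.0793]
tool_rot: [-0.0, 0.861, 0.509, -0.0]
contact_force: [-0.3, 0.1, 1.0]
gripper_width: -0.0
grasp_force: 0.0
time: 2.15
tool_pos: [0.4563, -0.3244, 0.0706]
tool_rot: [0.0, 0.861, 0.509, 0.0]
contact_force: [0.5, -0.4, -0.1]
gripper_width: -0.004
grasp_force: 0.0
```

```bash
python3 -m handwheel '[[[0,0,-0.002,0,0,0],[0,0,0,0,0,0]]]'
python3 -m handwheel '[[[0,0,-0.002,0,0,0],[0,0,0,0,0,0],[0,0,0,0,0,0]]]'
```

```text
time: 2.32
tool_pos: [0.4565, -0.3246, 0.069]
tool_rot: [0.001, 0.861, 0.509, -0.0]
contact_force: [-1.0, 0.1, 3.1]
gripper_width: -0.003
grasp_force: 1.4
time: 2.57
tool_pos: [0.4564, -0.325, 0.0673]
tool_rot: [0.001, 0.861, 0.509, -0.0]
contact_force: [-2.3, -1.8, 5.5]
gripper_width: -0.002
grasp_force: 2.6
```

```bash
python3 -m handwheel '[[[0,0,-0.0015,0,0,0],[0,0,-0.0015,0,0,0],[0,0,0,0,0,0],[0,0,0,0,0,0]]]'
python3 -m handwheel '[[[0,0,-0.001,0,0,0],[0,0,0,0,0,0]]]'
```

```text
time: 2.9
tool_pos: [0.456, -0.3237, 0.0627]
tool_rot: [-0.0, 0.861, 0.509, 0.0]
contact_force: [-0.1, -0.1, -0.6]
gripper_width: 0.0
grasp_force: 0.0
time: 3.07
tool_pos: [0.4562, -0.3239, 0.0621]
tool_rot: [-0.0, 0.861, 0.509, 0.0]
contact_force: [-0.5, -0.3, 0.2]
gripper_width: -0.002
grasp_force: 0.0
```

```bash
python3 -m handwheel '[[[0,0,0.024,0,0,0],[0,0,0.024,0,0,0],[0.013,0.0243,0,0,0,0],[0.013,0.0243,0,0,0,0],[0.013,0.0243,0,0,0,0],[0.013,0.0243,0,0,0,0],[0,0,0,0,0,0],[0,0,-0.02,0,0,0],[0,0,-0.016,0,0,0],[0,0,0,0,0,0],[0,0,0,0,0,0]]]'
```

```text
time: 3.98
tool_pos: [0.5071, -0.2267, 0.073]
tool_rot: [-0.001, 0.861, 0.509, -0.001]
contact_force: [-0.0, 0.3, 1.0]
gripper_width: -0.002
grasp_force: 0.0
```

```bash
python3 -m handwheel '[[[0,0,-0.003,0,0,0],[0,0,-0.002,0,0,0],[0,0,-0.002,0,0,0],[0,0,0,0,0,0]]]'
```

```text
time: 4.32
tool_pos: [0.5089, -0.2275, 0.0685]
tool_rot: [0.001, 0.861, 0.509, 0.001]
contact_force: [0.3, 1.6, 3.6]
gripper_width: -0.0
grasp_force: 1.8
```

```bash
python3 -m handwheel '[[[0,0,-0.002,0,0,0],[0,0,-0.002,0,0,0],[0,0,0,0,0,0],[0,0,0,0,0,0]]]'
python3 -m handwheel '[[[0,0,-0.001,0,0,0],[0,0,0,0,0,0]]]'
```

```text
time: 4.65
tool_pos: [0.5081, -0.2271, 0.0633]
tool_rot: [0.0, 0.861, 0.509, -0.0]
contact_force: [-0.3, -0.7, -0.9]
gripper_width: 0.002
grasp_force: 0.0
time: 4.82
tool_pos: [0.508, -0.2271, 0.062]
tool_rot: [-0.0, 0.861, 0.509, -0.0]
contact_force: [0.5, -0.3, -0.9]
gripper_width: 0.005
grasp_force: 0.0
```

```bash
python3 -m handwheel '[[[0,0,0.024,0,0,0],[0,0,0.024,0,0,0],[-0.007,-0.001,0,0,0,-6.92],[-0.007,-0.001,0,0,0,-6.92],[-0.007,-0.001,0,0,0,-6.92],[-0.007,-0.001,0,0,0,-6.92],[-0.007,-0.001,0,0,0,-6.92],[-0.007,-0.001,0,0,0,-6.92],[-0.007,-0.001,0,0,0,-6.92],[-0.007,-0.001,0,0,0,-6.92],[-0.007,-0.001,0,0,0,-6.92],[-0.007,-0.001,0,0,0,-6.92],[-0.007,-0.001,0,0,0,-6.92],[-0.007,-0.001,0,0,0,-6.92],[-0.007,-0.001,0,0,0,-6.92],[0,0,-0.02,0,0,0],[0,0,-0.016,0,0,0],[0,0,0,0,0,0],[0,0,0,0,0,0]]]'
```

```text
time: 6.4
tool_pos: [0.4163, -0.2394, 0.0733]
tool_rot: [-0.001, 0.969, -0.248, -0.001]
contact_force: [0.5, -0.2, 0.2]
gripper_width: -0.001
grasp_force: 0.0
```

```bash
python3 -m handwheel '[[[0,0,-0.003,0,0,0],[0,0,-0.002,0,0,0],[0,0,-0.002,0,0,0],[0,0,0,0,0,0]]]'
```

```text
time: 6.73
tool_pos: [0.4176, -0.2404, 0.0683]
tool_rot: [0.0, 0.969, -0.248, 0.0]
contact_force: [-1.7, 0.2, 4.7]
gripper_width: 0.003
grasp_force: 1.8
```

```bash
python3 -m handwheel '[[[0,0,-0.002,0,0,0],[0,0,-0.002,0,0,0],[0,0,0,0,0,0],[0,0,0,0,0,0]]]'
python3 -m handwheel '[[[0,0,-0.001,0,0,0],[0,0,0,0,0,0]]]'
```

```text
time: 7.07
tool_pos: [0.4173, -0.24, 0.0633]
tool_rot: [0.0, 0.969, -0.248, 0.0]
contact_force: [0.1, -0.3, -0.9]
gripper_width: -0.007
grasp_force: 0.0
time: 7.23
tool_pos: [0.417, -0.2399, 0.062]
tool_rot: [-0.0, 0.969, -0.248, -0.0]
contact_force: [0.7, 0.4, -0.1]
gripper_width: 0.001
grasp_force: 0.0
```

```bash
python3 -m handwheel '[[[0,0,0.03,0,0,0],[0,0,0.04,0,0,0],[0,0,0.04,0,0,0],[0,0,0.04,0,0,0],[-0.0137,-0.03,0,0,0,0],[-0.0137,-0.03,0,0,0,0],[-0.0137,-0.03,0,0,0,0],[-0.0137,-0.03,0,0,0,0],[-0.0137,-0.03,0,0,0,0],[-0.0137,-0.03,0,0,0,0],[-0.0137,-0.03,0,0,0,0],[-0.0137,-0.03,0,0,0,0],[-0.0137,-0.03,0,0,0,0],[-0.0137,-0.03,0,0,0,0],[0,0,0,0,0,0],[0,0,0,0,0,0]]]'
python3 - <<'E'
from meas import *
p,d=grab_frame("top"); cv2.imwrite("pics/top1.png",p); measure(p,d)
E
```

```text
time: 8.57
tool_pos: [0.2792, -0.5408, 0.2116]
tool_rot: [-0.001, 0.968, -0.249, -0.0]
contact_force: [1.1, 0.4, 0.5]
gripper_width: 0.003
grasp_force: 0.0
centre [ 0.48298839 -0.27481925] size (0.13043154776096344, 0.16984249651432037) y axis [ 0.8905713  -0.45484367] x [-0.45484367 -0.8905713 ] -27.054874
+x [62.1, 62.2, 63.0, 62.2, 62.6, 61.8]
-x [61.9, 62.9, 63.0, 63.0, 62.4, 62.2]
+y [61.7, 63.0, 62.8, 62.6, 62.6, 61.2]
-y [61.8, 63.9, 63.2, 62.6, 63.1, 62.6]
```

View pics/top1.png

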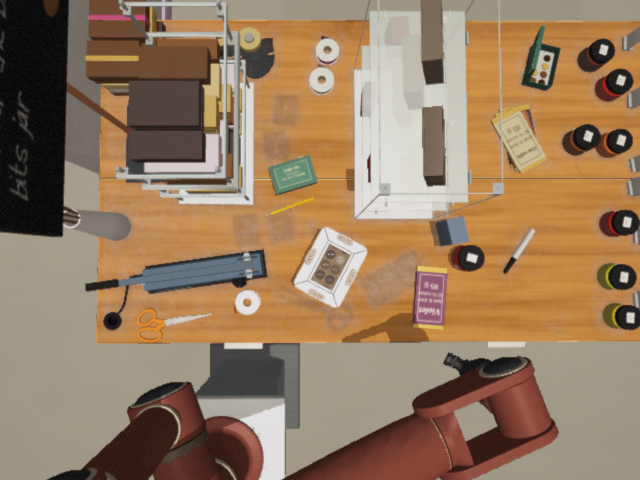

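The picture shows all four sections evenly white and flat at 62–63 mm. The box is still at about (331,267), and nothing else has moved.

```bash
python3 -c "
from plant import job_done
print(job_done())"
```

```text
the job is handed in; nothing more can be done
None
```

I pressed down the three rim sections that stood proud (+x, -x and -y) and each snapped home; the rim now reads flush all round, the box has not visibly moved, and the job is handed in.

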